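# Zero the scale under the mixing cup

### The arm

A 7-joint arm with a two-finger parallel gripper is mounted at the origin on the work surface. World frame = base frame: x ahead of the robot, y to its left, z up, the work surface at z = 0. Lengths are in mm, angles in rad, forces in N, time in s.
With the tool pointing down it reaches from about 400 to 875 mm from the base axis. Payload 19.3 kg.
Tool frame: the origin (TCP) lies at the very end of the fingers, on their centre line; the grasp point (between the pads) lies 19 mm behind it (grip_point_offset is the z of the grasp point in the tool frame, in mm); z points along the fingers, x is the direction in which the jaws open and shut, and the axes are right-handed (so a half turn about z gives the same grasp; the last joint's range is limited). The gripper opens to 85 mm and grips with 20 to 120 N. Pads are 22 mm wide; open, the fingers measure 114 mm over their backs; the gripper's body (76 mm by 85 mm) begins 54 mm behind the grasp point. The pads swing forward as they close: fully open they stand 13 mm farther back than shut.
Start: joints at [1.279, 0.521, -0.036, 1.599, 0.021, 1.021, -0.113], TCP at [137.463, -609.687, 231.291] pointing down, gripper open.
Joint ranges: [-2.91, 2.91], [-0.3, 2.13], [-1.5, 1.42], [0.17, 2.43], [-1.26, 4.41], [0.16, 1.93], [-2.52, 2.52]. Speed limits (rad/s): [1.89, 1.89, 2.39, 2.39, 3.01, 3.01, 3.01].

### API

Orientations are given as a 3x3 rotation matrix whose columns are the frame's x, y, z axes.
In Python, from workcell import movep, movel, goto_joints, open_gripper, clamp, wait, inverse_kinematics, read_state, camera, PlanningError, finish_job, grip_point_offset gives the robot as it stands. Calls block until the motion is done:
- movep(position, orientation): joint-space move of the TCP to a pose.
- movel(position, frame=None, max_speed=150, guard=None): straight line of the TCP; frame=None keeps the orientation; max_speed is the mean speed in mm/s. With guard (N) it stops when the force on the tool has changed by that much, and returns True; else False.
- goto_joints(angles): joint-space move.
- open_gripper() and clamp(): open the fingers fully, or close them until they stop; the grip force is fixed at half the most.
- wait(seconds).
- inverse_kinematics(position, orientation): joint angles nearest the present ones, or None.
- read_state(): the state.
- camera(name): name is "scene" or "top" or "wrist"; returns a dict with "image" (480x640x3 uint8, blue, green, red), "range_z" (480x640 float32, mm along the optical axis (not along the pixel's ray), 0 where there is no reading), "fx", "fy", "cx", "cy" (pixels), "cam_to_world" (4x4, takes a point from camera to world coordinates). Camera axes: x right, y up, looking along -z (the intrinsics and any distortion apply to the point x, -y, -z); pixel columns grow to the right and rows downward; lengths in mm; the calibration is good to about 2 mm. A picture is of the moment at which its call begins.
A pose or a line that the arm cannot do raises PlanningError and nothing moves.
- finish_job(): hands the job in, once; it reports no verdict.
The state is a dict: "time": time; "qpos": joint angles; "qvel": joint speeds; "joint_efforts": joint torques, N m; "eef_pos": TCP position; "tool_rot": TCP orientation; "ft_force": force on the tool from outside, world axes, zero at the start; "torque": the same for the moment, N m; "finger_gap": finger opening in mm.
Only numpy, scipy, OpenCV 4.12 (cv2) and the standard library are available. Lean on these libraries where they do the work, as an engineer would, in place of code of your own. Each camera call takes 0.05 s, during which the arm holds its last target.

### The job

Two identical scales stand on the painting table; one has the empty open white mixing cup on its pan, the other a closed jar. Zero the scale with the cup for weighing out resin: with the fingertips, gently press its tare key (the long oblong key at the right-hand end of the row of keys, seen from the robot) well down for a moment, let it spring up and take the hand away. Do not press any other key, do not lean on the pans, and do not shift, lift or knock over the cup, the jar or anything else that stands about.

Things in the scene. Friction and masses are not known exactly. Their poses are not given: they have to be found in the camera images.
- scale_a: the scale with the cup on its pan, fixed: white housing 250 mm (x) by 190 mm (y); origin at the centre of its underside on the table, x from its front (robot side) to its rear, y to the left seen from the robot, z up. The flat front strip (x -125 to -40 mm, face at z = 33 mm) has a display at x = -57 mm and, before it, a row of three white keys centred at x = -95 mm, tops at z = 41 mm
- scale_a_pan: round steel pan of scale_a, 144 mm across, 4 mm thick, its centre at x = 38, y = 0 mm in the frame of scale_a, its upper face 48 mm above the table; origin at the centre of its underside, axes as scale_a
- scale_a_tare_top (a point): centre of the upper face of scale_a's tare key, 41 mm above the table when up, 8 mm above the strip round it; moves with the key, axes as scale_a
- scale_a_tare (a joint): oblong tare key of scale_a, 20 mm (x) by 40 mm (y), at y = -48 mm, the one to press (slowly: it ends on a firm stop, and the scale is overloaded above 40 N); joint value = how far it is down, m: 0 up, 0.006 fully down; spring, starts to yield at about 1 N, 4 N half way, 7 N fully down, springs back up by itself
- scale_a_power (a joint): round power key of scale_a, 20 mm across, at y = +68 mm, not to be pressed; joint value = how far it is down, m: 0 up, 0.006 fully down; spring, starts to yield at about 1 N, 4 N half way, 7 N fully down, springs back up by itself
- scale_a_unit (a joint): square unit key of scale_a, 16 mm, at y = +22 mm, not to be pressed; joint value = how far it is down, m: 0 up, 0.006 fully down; spring, starts to yield at about 1 N, 4 N half way, 7 N fully down, springs back up by itself
- scale_b: the other scale, same model and frame as scale_a, fixed, with the jar on its pan; it stands beside scale_a, to the left or the right of it
- scale_b_pan: pan of scale_b, as scale_a_pan
- scale_b_tare (a joint): oblong tare key of scale_b, placed as on scale_a, not to be pressed; joint value = how far it is down, m: 0 up, 0.006 fully down; spring, starts to yield at about 1 N, 4 N half way, 7 N fully down, springs back up by itself
- scale_b_power (a joint): round power key of scale_b, not to be pressed; joint value = how far it is down, m: 0 up, 0.006 fully down; spring, starts to yield at about 1 N, 4 N half way, 7 N fully down, springs back up by itself
- scale_b_unit (a joint): square unit key of scale_b, not to be pressed; joint value = how far it is down, m: 0 up, 0.006 fully down; spring, starts to yield at about 1 N, 4 N half way, 7 N fully down, springs back up by itself
- cup: empty open white plastic mixing cup, 64 mm across the rim, 62 mm high, about 30 g, loose on the pan of scale_a; origin at the centre of its underside, z up
- jar: closed amber glass jar with a white lid, 60 mm across, 66 mm high, loose on the pan of scale_b; origin at the centre of its underside, z up
- dropper_1: dropper paint bottle, 25 mm across, 78 mm high, with a black pointed cap, standing about 30 mm off the right-hand edge of scale_a, beside its front half; origin at the centre of its underside
- dropper_2: dropper paint bottle like dropper_1, standing about 30 mm off the left-hand edge of scale_b, beside its front half; origin at the centre of its underside
- weight: brass check weight with a knob, 38 mm across, 57 mm high, standing in the gap between the two scales; origin at the centre of its underside
- house: half-timbered model house on a base 66 by 74 mm, 70 mm high, to the left of both scales; origin at the centre of its underside
- brush_pot: white pot of brushes, 68 mm across, 185 mm high with the brushes, to the right of both scales; origin at the centre of its underside

How it is judged:
By the outcome, as a careful person would: the job done as asked, in the order asked, and still so for the second after the job is handed in, with the robot touching nothing.
It also fails if it takes over 35 s, if anything falls off the work surface, if the arm or the gripper's body presses on something with over 40 N, if the wrist force passes 120 N, or if a joint passes its speed limit or range.

## Working session

There is one attempt and no reset: what is moved stays moved. The work goes in short steps, each a Python script; the robot and the scene stay as the last script left them, time stands still between calls to the robot, and variables do not carry over. Pictures are saved under pics/ and viewed, and the job is handed in when it is done.

```bash
mkdir -p pics
python3 - <<'E'
from workcell import *
import cv2,numpy as np
s=read_state();print(s['time'],s['eef_pos'],s['tool_rot'],s['finger_gap'],s['ft_force'])
for n in("scene","top","wrist"):
    c=camera(n);cv2.imwrite(f"pics/{n}0.png",c["image"]);print(n,c["fx"],c["fy"],c["cx"],c["cy"],np.round(c["cam_to_world"],3).tolist(),[k for k in c])
    np.savez(f"{n}0.npz",**{k:v for k,v in c.items()})
E
```

```text
0.0 [ 137.40016452 -609.36882961  230.75576647] [[ 2.19988630e-01 -9.75502382e-01 -3.25694318e-04]
 [-9.75501803e-01 -2.19988855e-01  1.06602941e-03]
 [-1.11156335e-03  8.32010446e-05 -9.99999379e-01]] 85.50874473139818 [0.41371655 0.46691954 0.48603031]
scene 497.92521380535527 497.92521380535527 314.57921055921736 239.59037755877372 [[0.438, -0.548, 0.713, 1425.424], [0.899, 0.248, -0.361, -439.853], [0.021, 0.799, 0.601, 808.757], [0.0, 0.0, 0.0, 1.0]] ['image', 'range_z', 'fx', 'fy', 'cx', 'cy', 'cam_to_world']
top 599.174997463827 599.174997463827 325.03062621931576 233.8537920288193 [[-0.004, 0.992, -0.126, 388.957], [-1.0, -0.004, 0.006, 5.435], [0.006, 0.126, 0.992, 1392.275], [0.0, 0.0, 0.0, 1.0]] ['image', 'range_z', 'fx', 'fy', 'cx', 'cy', 'cam_to_world']
wrist 401.49476215004677 401.49476215004677 329.91027444445876 240.23090964025909 [[0.22, 0.93, 0.296, 212.324], [-0.975, 0.21, 0.066, -593.719], [-0.001, -0.303, 0.953, 373.423], [0.0, 0.0, 0.0, 1.0]] ['image', 'range_z', 'fx', 'fy', 'cx', 'cy', 'cam_to_world']
```

View pics/top0.png

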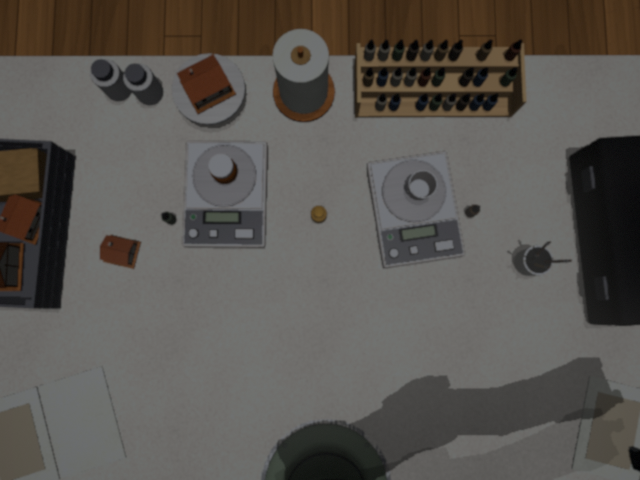

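View pics/scene0.png

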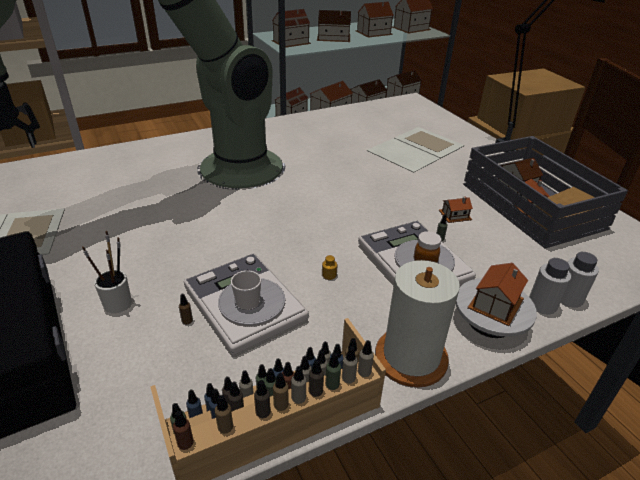

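The top view shows scale_a with the cup at about (420,186), its tare key near (444,245), dropper_1 at (472,211), and the pot at (537,260). Next I'll segment the keys.

```bash
cat > h.py <<'E'
import numpy as np,cv2
def ray(c,u,v,z):
    M=np.array(c["cam_to_world"]);d=M[:3,:3]@np.array([(u-c["cx"])/c["fx"],-(v-c["cy"])/c["fy"],-1.]);o=M[:3,3]
    return o+d*(z-o[2])/d[2]
def pt(c,u,v):
    r=np.array(c["range_z"]);r=r[int(round(v))-1:int(round(v))+2,int(round(u))-1:int(round(u))+2];r=np.median(r[r>0])
    M=np.array(c["cam_to_world"]);return M[:3,:3]@np.array([(u-c["cx"])/c["fx"]*r,-(v-c["cy"])/c["fy"]*r,-r])+M[:3,3]
E
python3 - <<'E'
from h import *
c=np.load("top0.npz");im=c["image"]
cv2.imwrite("pics/topcrop.png",cv2.resize(im[145:275,355:495],None,fx=4.5,fy=4.5,interpolation=cv2.INTER_CUBIC))
s=np.load("scene0.npz");cv2.imwrite("pics/scenecrop.png",cv2.resize(s["image"][240:350,165:315],None,fx=4.5,fy=4.5,interpolation=cv2.INTER_CUBIC))
g=cv2.cvtColor(im,cv2.COLOR_BGR2GRAY);print(g[225:268:3,380:464:3])
for t in (130,140,150):
    n,l,st,ce=cv2.connectedComponentsWithStats((g>t).astype(np.uint8)*255,connectivity=4)
    for i in range(1,n):
        u,v=ce[i]
        if 370<u<465 and 220<v<268 and 15<st[i,4]<400: print(t,ce[i],st[i],ray(c,u,v,41).round(1),pt(c,u,v).round(1))
E
```

```text
[[101 115 114 114 114 113 109 109 101  95 103  85  89  76  66  53  50  52
   40  58  64  64  64  64  64  64  94 108]
 [105 107 100 102  97  87  87  63  59  49  50  54  68  71  77  80  81  82
   55  55  65  64  65  65  65  65  83 107]
 [100  78  70  68  67  67  57  49  81  82  84  83  83  84  83  83  83  83
   67  49  65  65  65  64  64  65  77 104]
 [ 97  67  68  69  77  66  62  45  84  84  84  84  84  83  84  82  79  77
   58  44  66  65  66  64  65  66  67  98]
 [101  70  75  71  82  67  66  42  81  82  80  71  67  59  48  49  46  56
   57  62  65  66  65  65  65  65  67 103]
 [ 95  71  69  77  73  67  66  45  50  48  51  57  60  66  64  66  66  67
   65  64  65  69  75  93  81  65  65  93]
 [ 86  81  68  68  67  67  68  67  67  68  66  67  67  67  67  67  67  66
   59 110 112 113 113 113  95  65  66  92]
 [ 77  85  68  68  68  67  68  68  67  66  62  82  80  67  67  67  66  66
   58 111 114 113 114 114 106  65  65  80]
 [ 70  97  69  64  94  94  67  68  68  67  86 113 105  66  67  67  67  67
   58 103 106  93  83  71  59  66  66  75]
 [ 70  97  69  72 114 114  78  69  68  67  68 106  96  66  67  68  67  66
   64  61  63  65  66  66  66  67  68  72]
 [ 86 101  71  61 108 109  68  69  69  69  62  63  66  69  69  66  67  68
   67  69  72  76  75  84  95  97 101  93]
 [ 92  93  70  69  61  64  69  69  69  68  68  69  68  70  72  82  85  99
   97 102  99  92  92  88  93  95 103 107]
 [104  86  77  69  70  70  71  73  80  76  96  97 100 100  92  91  88  92
   98 104 109 111 112 111 112 111 110 109]
 [109  79  86  84 102  99 103  99  93  90  92  95  97 105 106 109 111 111
  110 111 112 111 112 110 111 111 111 109]
 [113  74  88  86  94 100 105 109 111 111 111 111 110 111 110 110 111 110
  112 111 111 110 109 110 112 111 108 109]]
```

View pics/topcrop.png

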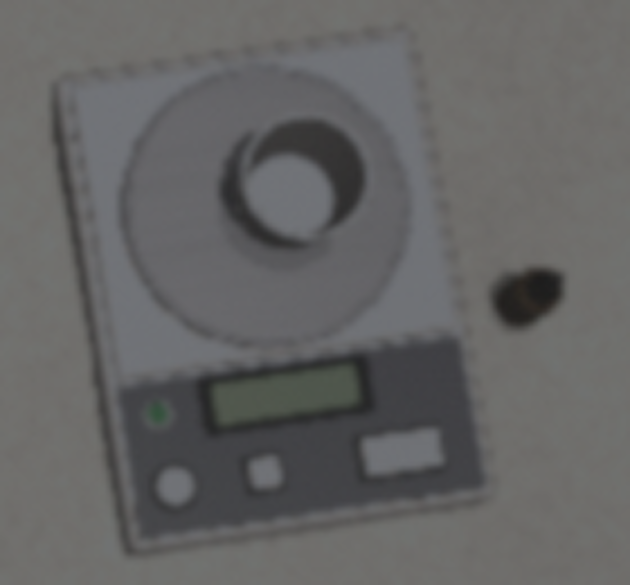

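View pics/scenecrop.png

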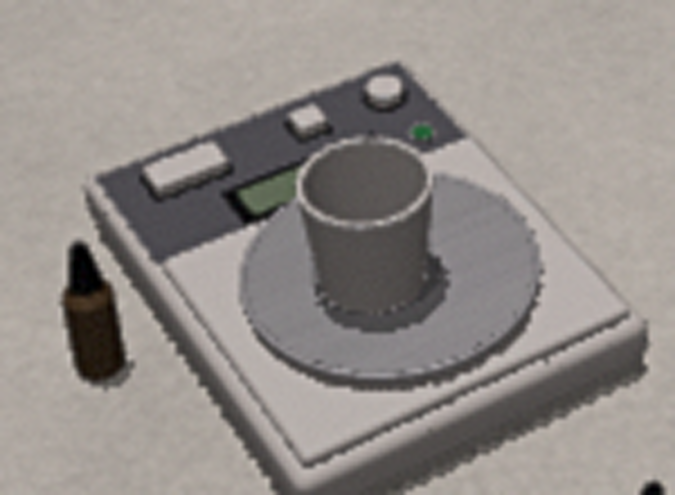

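Run:
```python
from h import *
def keys(f,box,t):
    c=np.load(f);g=cv2.cvtColor(c["image"],cv2.COLOR_BGR2GRAY)
    n,l,st,ce=cv2.connectedComponentsWithStats((g>t).astype(np.uint8)*255,connectivity=4)
    for i in range(1,n):
        u,v=ce[i]
        if box[0]<u<box[1] and box[2]<v<box[3] and 12<st[i,4]<400: print(f,t,ce[i].round(1),st[i],ray(c,u,v,41).round(1),pt(c,u,v).round(1))
keys("top0.npz",(375,460,220,268),92)
for t in(110,130,150,170):keys("scene0.npz",(185,265,250,285),t)
c=np.load("top0.npz")
for z,u,v in((80,472,211),):print(ray(c,475,207,78),ray(c,470,214,30))
from workcell import *
R=np.array([[1,0,0],[0,-1,0],[0,0,-1.]])
```

```text
top0.npz 92 [444.  244.8] [436 240  17  10 133] [ 534.  -272.9   41. ] [ 533.7 -272.4   43.8]
top0.npz 92 [413.6 249.5] [411 247   6   6  34] [ 523.5 -203.6   41. ] [ 523.4 -203.4   42.5]
top0.npz 92 [393.7 252.4] [390 249   8   8  49] [ 517.  -158.2   41. ] [ 516.9 -158.1   42. ]
scene0.npz 110 [249.9 258.9] [246 257   8   5  34] [ 519.9 -155.6   41. ] [ 519.6 -155.6   40.8]
scene0.npz 110 [232.7 265.4] [229 263   8   6  30] [ 526.2 -201.3   41. ] [ 524.5 -200.9   39.5]
scene0.npz 110 [239.5 272.1] [234 270  12   6  19] [ 555.9 -194.5   41. ] [ 633.5 -216.4  109.5]
scene0.npz 110 [205.5 276. ] [197 271  18  11 101] [ 536.7 -270.7   41. ] [ 538.6 -271.    42.7]
scene0.npz 130 [249.9 258.9] [246 257   8   5  32] [ 519.9 -155.6   41. ] [ 519.7 -155.5   40.8]
scene0.npz 130 [232.8 265.4] [229 263   8   6  26] [ 526.3 -201.2   41. ] [ 524.5 -200.7   39.5]
scene0.npz 130 [205.6 276.1] [197 272  18  10  90] [ 537.1 -270.6   41. ] [ 538.8 -270.9   42.5]
scene0.npz 150 [250.  258.9] [247 257   7   5  29] [ 519.9 -155.4   41. ] [ 519.7 -155.3   40.8]
scene0.npz 150 [233.  265.5] [230 264   7 
[... 351 characters left out ...]
67e+02  4.000e-01]
scene0.npz 170 [230.8 252.8] [229 250   5   6  15] [ 478.1 -190.1   41. ] [ 4.278e+02 -1.768e+02  2.000e-01]
scene0.npz 170 [258.3 253.8] [256 252   6   4  13] [ 509.7 -130.    41. ] [ 462.4 -114.     1.3]
scene0.npz 170 [250.1 258.6] [247 257   7   4  23] [ 518.9 -154.8   41. ] [ 519.4 -154.9   41.4]
scene0.npz 170 [207.4 266.6] [205 264   6   6  14] [ 505.6 -257.1   41. ] [ 457.7 -247.6    1. ]
scene0.npz 170 [232.5 265.5] [230 264   6   4  18] [ 526.3 -201.8   41. ] [ 527.2 -202.1   41.8]
scene0.npz 170 [205.7 275.9] [198 272  17   9  76] [ 536.3 -270.3   41. ] [ 538.5 -270.7   43. ]
[ 614.36460441 -336.84497348   78.        ] [ 606.28545203 -337.21890491   30.        ]
```

```bash
cat >> h.py <<'E'
a=np.arctan2(17.0,114.7)
X=np.array([np.cos(a),np.sin(a),0]);Y=np.array([-np.sin(a),np.cos(a),0]);Z=np.array([0,0,1.])
R=np.column_stack([Y,X,-Z])
E
python3 - <<'E'
from h import *
from workcell import *
print(ray(np.load("top0.npz"),537,260,90))
p=[505,-278,230]
for RR in(R,np.column_stack([-Y,-X,-Z])): print(inverse_kinematics(p,RR))
q=inverse_kinematics(p,R)
if q is None: raise SystemExit
clamp()
movep(p,R)
s=read_state();print(s['time'],s['eef_pos'],s['finger_gap'],s['ft_force'],s['qpos'])
c=camera("wrist");cv2.imwrite("pics/wrist1.png",c["image"]);np.savez("wrist1.npz",**c)
E
```

```text
[ 494.55441076 -465.05131115   90.        ]
[ 0.967573    0.55717469 -0.82114406  1.70356676  0.45376347  1.08207559
  1.72116886]
[ 0.51078092  0.44838185 -0.15236188  1.72778777  0.07976821  0.9714428
 -1.0954371 ]
2.7167 [ 504.56519348 -278.83802426  229.82019119] -0.04598396494845578 [ 0.6046812  -0.38541371 -0.20758659] [ 0.96816056  0.55728007 -0.820005    1.7034388   0.4536981   1.08214831
  1.72035581]
```

View pics/wrist1.png

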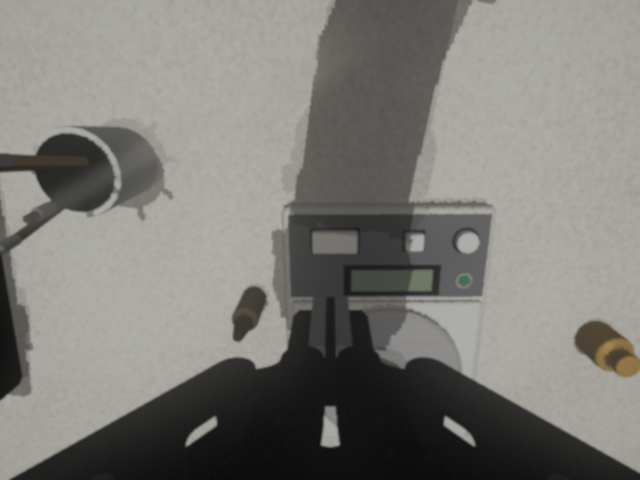

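The wrist view shows the tare key at about (335,241), the unit key at (414,241) and the power key at (467,242). The fingertips are at about (330,297). I'll measure the keys.

Run:
```python
from h import *
c=np.load("wrist1.npz");g=cv2.cvtColor(c["image"],cv2.COLOR_BGR2GRAY)
for t in (110,130):
  n,l,st,ce=cv2.connectedComponentsWithStats((g>t).astype(np.uint8)*255,connectivity=4)
  for i in range(1,n):
    u,v=ce[i]
    if 300<u<490 and 225<v<260 and st[i,4]>60: print(t,ce[i].round(1),st[i],ray(c,u,v,41).round(1),pt(c,u,v).round(1))
a=cv2.boundingRect
M=c["cam_to_world"]
p=np.array([504.6,-278.8,229.8,1]);q=np.linalg.inv(M)@p
print("tcp px",c["cx"]+c["fx"]*q[0]/-q[2],c["cy"]-c["fy"]*q[1]/-q[2])
print("dropper top",ray(c,240,337,78), "range 330,300:",pt(c,322,302),pt(c,342,302),pt(c,332,330), "strip",pt(c,385,250))
```

```text
110 [468.  242.6] [457 232  24  22 407] [ 516.  -157.2   41. ] [ 516.1 -157.1   40.6]
110 [333.8 242.9] [314 234  42  19 716] [ 533.2 -272.4   41. ] [ 533.2 -272.4   41.1]
110 [416.6 242.7] [408 234  17  18 267] [ 522.6 -201.4   41. ] [ 522.6 -201.4   40.9]
130 [468.1 242.6] [457 232  23  22 365] [ 516.1 -157.2   41. ] [ 516.2 -157.1   40.6]
130 [416.9 242.8] [410 235  14  17 211] [ 522.7 -201.1   41. ] [ 522.7 -201.1   41. ]
tcp px 332.7984128972051 319.5390114713357
dropper top [ 614.18790216 -339.74306566   78.        ] range 330,300: [ 493.47786349 -284.53141296  238.1596951 ] [ 492.31907954 -277.24724852  238.34834625] [ 492.91193374 -280.97750367  258.28985093] strip [ 535.56543085 -225.81843834   33.48867568]
```

Run:
```python
from h import *
from workcell import *
P=np.array([534.2,-272.0])
def st(m):
    s=read_state();print(m,round(s['time'],2),s['eef_pos'].round(2),np.round(s['ft_force'],2),flush=True)
movel([*P,100]);movel([*P,52],max_speed=60);st("above")
c=camera("wrist");cv2.imwrite("pics/wrist2.png",c["image"]);np.savez("wrist2.npz",**c)
c=camera("top");cv2.imwrite("pics/top2.png",c["image"][130:280,340:510].repeat(4,0).repeat(4,1))
```

```text
above 4.76 [ 534.4  -272.03   52.29] [-0.51 -0.2   0.63]
```

View pics/wrist2.png

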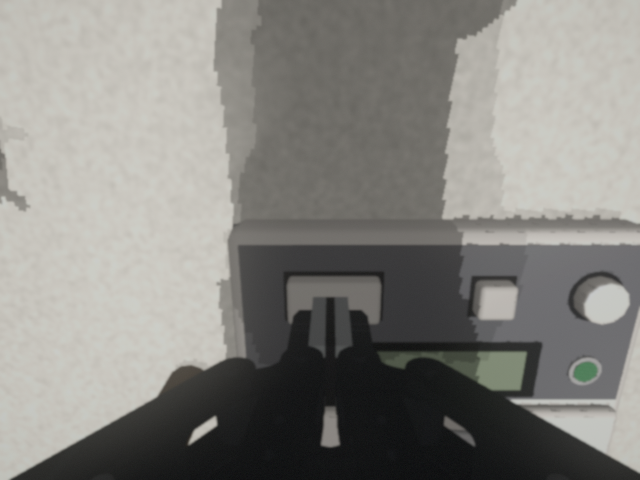

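View pics/top2.png

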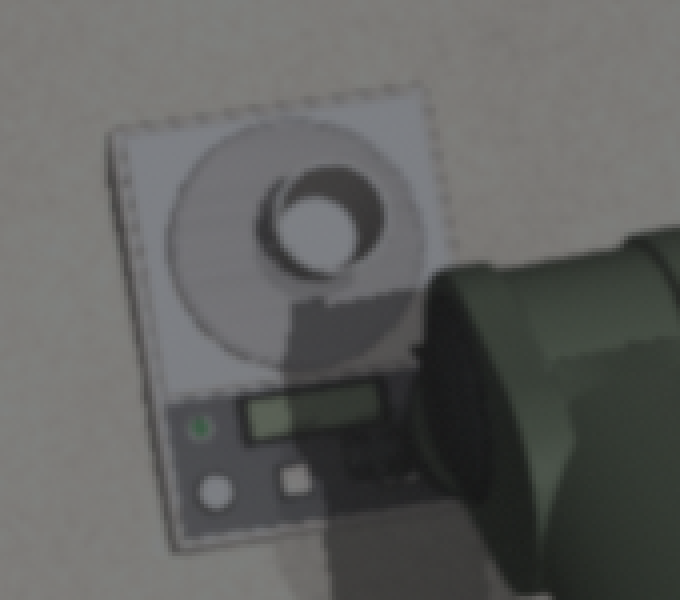

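The fingertips at (330,297) are centred over the tare key, which spans columns 285–381. Nothing else is near them, so I'll press.

Run:
```python
from h import *
from workcell import *
P=np.array([534.2,-272.0])
def st(m):
    s=read_state();print(m,round(s['time'],2),s['eef_pos'].round(2),np.round(s['ft_force'],2),flush=True)
movel([*P,43],max_speed=30);st("near")
for z in (40,38.5,37,36,35.2,34.6,34.0):
    g=movel([*P,z],max_speed=8,guard=10);st(f"z{z} {g}")
    if g or read_state()['ft_force'][2]>9: break
wait(0.4);st("held")
c=camera("wrist");cv2.imwrite("pics/wrist3.png",c["image"])
```

```text
near 5.31 [ 534.11 -271.92   42.78] [ 0.67  0.06 -0.19]
z40 False 5.83 [ 534.3  -272.04   40.07] [ 0.84 -0.36  2.07]
z38.5 False 6.17 [ 534.3  -272.04   38.56] [ 0.42 -0.31  3.06]
z37 False 6.52 [ 534.31 -272.03   37.06] [0.23 0.51 5.18]
z36 False 6.79 [ 534.34 -272.05   36.13] [ 0.04 -0.13  6.07]
z35.2 False 7.04 [ 534.33 -272.04   35.35] [ 0.26 -0.54  5.72]
z34.6 False 7.29 [ 534.33 -272.08   35.04] [-1.43 -0.23 10.68]
held 7.69 [ 534.33 -272.06   35.01] [-1.21 -0.48 10.4 ]
```

View pics/wrist3.png

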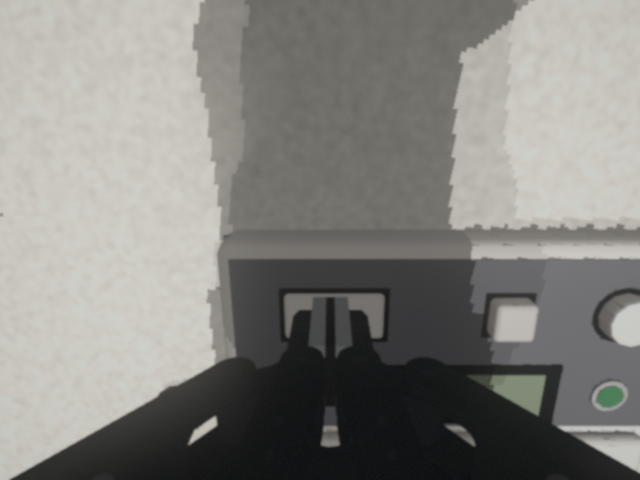

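The key is fully down on its stop, with a 10.4 N reading at z = 35.0. In the picture the tare key (283–387, 292–342) has sunk level with the strip and the other two keys are untouched. Now I'll release it.

Run:
```python
from h import *
from workcell import *
P=np.array([534.2,-272.0])
def st(m):
    s=read_state();print(m,round(s['time'],2),s['eef_pos'].round(2),np.round(s['ft_force'],2),flush=True)
movel([*P,46],max_speed=20);st("up")
movel([*P,120],max_speed=100)
movel([505,-278,230]);st("off")
c=camera("wrist");cv2.imwrite("pics/wrist4.png",c["image"]);g=cv2.cvtColor(c["image"],cv2.COLOR_BGR2GRAY)
n,l,s,ce=cv2.connectedComponentsWithStats((g>110).astype(np.uint8)*255,connectivity=4)
for i in range(1,n):
    u,v=ce[i]
    if 300<u<490 and 225<v<260 and s[i,4]>60: print(ce[i].round(1),pt(c,u,v).round(1))
goto_joints([1.279, 0.521, -0.036, 1.599, 0.021, 1.021, -0.113]);st("home")
c=camera("top");cv2.imwrite("pics/top4.png",c["image"])
d=np.abs(c["image"].astype(int)-np.load("top0.npz")["image"]).max(2)[130:280,80:560];print("diff",(d>25).sum(),np.argwhere(d>25)[:10]+[130,80])
```

```text
up 8.46 [ 534.03 -271.96   45.83] [ 0.82  0.29 -0.19]
off 10.26 [ 504.75 -277.89  229.15] [-0.5   0.02 -0.77]
[466.9 242.8] [ 516.  -157.3   41.1]
[331.8 243.2] [ 533.3 -273.    41.6]
[415.6 243.4] [ 523.1 -201.1   40.7]
home 12.11 [ 138.39 -609.69  231.46] [ 0.48 -0.39 -0.48]
diff 0 []
```

View pics/top4.png

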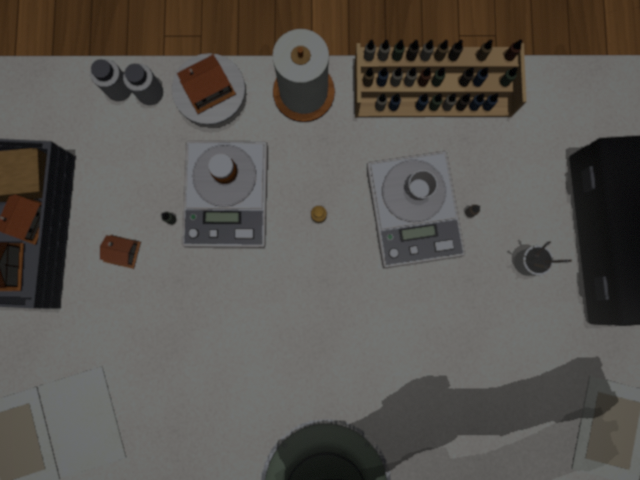

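The picture matches the first one: cup at (420,186), jar at (222,168), and both droppers, the weight and the pot where they were. The key is back up at about 41 mm.

```bash
python3 -c "
from workcell import *
print(finish_job())"
```

```text
the job is handed in; nothing more can be done
None
```

I pressed the tare key of the scale with the cup fully down using the closed fingertips. I held it there for about 0.5 s, let it spring up, moved the arm back to its start pose and handed the job in at about 12 s.

- **Locating the key:** the scene, top and wrist cameras put the key centre at about (534, -272) mm. Its top measured 41 to 44 mm high. The three views agreed to within about 4 mm, and I went with the top and wrist views.
- **Press:** the key met its stop at z = 35.0 mm, about 6 mm down, with about 10.5 N on the tool, well under the 40 N limit.
- **Afterwards:** the key measured 41.6 mm high again, and the other two keys on that scale were still at their original height. The before and after top views showed no difference around the two scales and the things standing by them. No check failed.

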